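# Put away the washed baking ware

## Task

The washed small ware stands mixed up at the front of the counter: put both steel flour shakers in the oblong aluminium tray, both white ramekins in the round cake tin and the steel pastry ring in the square white tray. Set each piece down gently (do not drop it) so that it stands upright, flat on the floor of its tray. Leave the jug and the juice bottle where they are.

Things in the scene. Friction and masses are not known exactly. Their poses are not given: they have to be found in the camera images.
- shaker_a_center (a point): Steel flour shaker: plain upright steel cylinder 56 mm across up to 58 mm high, with a low perforated dome above, 74 mm high in all, about 150 g. One of two alike. The point is its centre, 37 mm above its underside; z points up through the dome. Starts standing upright on the counter among the other ware.
- shaker_b_center (a point): Steel flour shaker: plain upright steel cylinder 56 mm across up to 58 mm high, with a low perforated dome above, 74 mm high in all, about 150 g. One of two alike. The point is its centre, 37 mm above its underside; z points up through the dome. Starts standing upright on the counter among the other ware.
- ramekin_a_center (a point): White ceramic ramekin: small straight-sided round cup, open at the top, 60 mm across, 45 mm high, wall 4 mm, about 150 g. One of two alike. The point is its centre, 22.5 mm above its underside; z points up out of the mouth. Starts mouth up on the counter among the other ware.
- ramekin_b_center (a point): White ceramic ramekin: small straight-sided round cup, open at the top, 60 mm across, 45 mm high, wall 4 mm, about 150 g. One of two alike. The point is its centre, 22.5 mm above its underside; z points up out of the mouth. Starts mouth up on the counter among the other ware.
- cutter_center (a point): Steel pastry-cutter ring: a thin-walled tube open at top and bottom, 60 mm across, 50 mm high, wall 2.5 mm, about 60 g. The point is its centre, 25 mm above its underside; z along the tube; either end may be up. Starts standing on its edge ring (tube upright) on the counter among the other ware.
- oblong_tray: Oblong aluminium tray, open on top, does not move: 190 mm long (its x) by 110 mm wide (its y) outside, 25 mm high, walls and floor 4 mm thick; a flat lip reaches 8 mm further out all round at the top. Origin at the centre of its underside, on the counter; its z up. Long side roughly along the world's x, within 0.25 rad. Home of the two shakers.
- round_tin: Round dark-steel cake tin, open on top, does not move: 170 mm across outside, 25 mm high, wall and floor 4 mm thick. Origin at the centre of its underside, on the counter. Home of the two ramekins.
- square_tub: Square white plastic tray, open on top, does not move: 130 by 130 mm outside, 25 mm high, walls and floor 4 mm thick. Origin at the centre of its underside, on the counter; x and y along its sides. Home of the pastry ring.
- jug_center (a point): Clear plastic jug, 90 mm across and 120 mm high with a handle at the side, standing on the far part of the counter; to be left alone. The point is its centre, 60 mm up.
- juice_center (a point): Yellow juice bottle with green cap, 64 mm across and 170 mm high, standing on the far part of the counter; to be left alone. The point is its centre axis, 85 mm up.
Things that resemble listed ones, but are neither listed nor needed, are in the scene too. What is shaped like the part that bears shaker_b_center but blue is not meant. Leave any green or orange look-alike of the round_tin alone.

How it is judged:
By the outcome, as a careful person would: the job done as asked, in the order asked, and still so for the second after the job is handed in, with the robot touching nothing.
It also fails if it takes over 115 s, if anything falls off the work surface, if the arm or the gripper's body presses on something with over 40 N, if the wrist force passes 120 N, or if a joint passes its speed limit or range.

## Robot

A 6-joint arm with a two-finger parallel gripper is mounted at the origin on the work surface. World frame = base frame: x ahead of the robot, y to its left, z up, the work surface at z = 0. Lengths are in m, angles in rad, forces in N, time in s.
With the tool pointing down it reaches from about 0.225 to 0.875 m from the base axis. Payload 3.4 kg.
Tool frame: the origin (TCP) lies at the very end of the fingers, on their centre line; the grasp point (between the pads) lies 19 mm behind it (grip_depth is the distance from the TCP to the grasp point, in m); x points along the fingers, z is the direction in which the jaws open and shut, and the axes are right-handed (so a half turn about x gives the same grasp; the last joint's range is limited). The gripper opens to 85 mm and grips with 20 to 120 N. Pads are 22 mm wide; open, the fingers measure 114 mm over their backs; the gripper's body (76 mm by 85 mm) begins 54 mm behind the grasp point. The pads swing forward as they close: fully open they stand 13 mm farther back than shut.
Start: joints at [1.061, 0.276, 1.505, -0, 1.361, -0.121], TCP at [0.218, 0.532, 0.231] pointing down, gripper open.
Joint ranges: [-2.89, 2.89], [-0.75, 2.08], [0.22, 2.7], [-1.18, 4.32], [0.11, 2.71], [-2.7, 2.7]. Speed limits (rad/s): [2.57, 2.57, 3.14, 3.14, 3.14, 3.14].

## Interface

Orientations are given as a unit quaternion [w, x, y, z].
In Python, from rig import get_state, get_image, sign_off, grip_depth gives the robot as it stands. The module is installed in compiled form; this text tells all that it offers.
- The arm moves only by the tool arm_command, never from a script. Its argument "series" is a list of rows, each an object with "dp": the shift along the tool's x, y, z scaled (see below), a list of three; "angular": the turn, a rotation vector about the tool's x, y, z scaled (see below), a list of three; "gripper": the finger opening in mm, from 0 to 85.4. A call has exactly 8 rows; each row shifts and turns the pose as measured when the row begins, along the tool's axes as they then stand; what a row does not reach is not made up. The controller multiplies each number of a shift by 0.12 m and each number of a turn by 90 degrees. A row lasts 1/8 s, in which the tool goes at most 62.5 mm and 10.7 degrees, less where a joint would pass 70% of its speed; a pose out of reach is approached as far as the arm can. A call with a number of a shift or a turn outside -1 to 1 is refused whole. A call with a gripper value outside its range is refused whole. The fingers move at their own pace and stop on an object; "grip_force" is the grip in N (left out, the last holds). Time passes only in rows, so rows that do not move let the fingers close, or fill a call up. It gives the time, the measured TCP pose, the force and the opening at its end, in the units of the state.
- get_state(): the state, without advancing time (a new reading comes with each control period).
- get_image(name): name is "scene" or "top" or "wrist"; returns a dict with "image" (400x640x3 uint8, blue, green, red), "depth" (400x640 float32, m along the optical axis (not along the pixel's ray), 0 where there is no reading), "mtx" (3x3 intrinsics, pixels), "view" (4x4, takes a point from world to camera coordinates); the wrist camera has in their place "mount" (4x4, takes a point from camera to tool coordinates, whose origin is the TCP and whose axes are the tool frame's). Camera axes: x right, y up, looking along -z (the intrinsics and any distortion apply to the point x, -y, -z); pixel columns grow to the right and rows downward; lengths in m; the calibration is good to about 2 mm. A picture is of the moment at which its call begins: read the wrist's pose just before it.
- sign_off(): hands the job in, once; it reports no verdict.
The state is a dict: "clock": time; "qpos": joint angles; "qd": joint speeds; "effort": joint torques, N m; "position": TCP position; "ee_rot": TCP orientation; "contact_force": force on the tool from outside, world axes, zero at the start; "moment": the same for the moment, N m; "width": finger opening in m.
Only numpy, scipy, OpenCV 4.12 (cv2) and the standard library are available. Lean on these libraries where they do the work, as an engineer would, in place of code of your own. Each camera call takes 0.05 s, during which the arm holds its last target. There are 200 camera calls.

## Working session

There is one attempt and no reset: what is moved stays moved. The work goes in short steps, Python scripts to look and compute and a tool call to move; the robot and the scene stay as the last step left them, time stands still between calls to the robot, and variables do not carry over. Pictures are saved under pics/ and viewed, about 12 in all and at most 16, crops included, and the job is handed in when it is done.

Besides the shell and the picture viewer there is one more tool, called after "Call:" by a JSON object that holds its "method" and its "body", one argument or row to a line. arm_command: Moves the arm, as the interface text tells. Its arguments: {"type":"object","properties":{"series":{"type":"array","items":{"type":"object","properties":{"dp":{"type":"array","items":{"type":"number"}},"angular":{"type":"array","items":{"type":"number"}},"gripper":{"type":"number"}}}},"grip_force":{"type":"number"}},"required":["series"]}

```bash
mkdir -p pics; python3 - <<'E'
from rig import *
import cv2,pickle
s=get_state();print({k:s[k] for k in('clock','position','ee_rot','width','contact_force')},grip_depth)
for n in('scene','top'):
    d=get_image(n);pickle.dump(d,open(n+'.pkl','wb'));cv2.imwrite(f'pics/{n}0.png',d['image']);print(d['mtx'],d['view'],d.keys())
E
```

```text
{'clock': 0.0, 'position': array([0.21772255, 0.53161738, 0.23042773]), 'ee_rot': array([ 0.58659029, -0.3942777 ,  0.58776269,  0.39369016]), 'width': 0.08557527472498554, 'contact_force': array([0.3306799 , 0.02057734, 0.36789186])} 0.0187
[[399.85514089   0.         329.69242559]
 [  0.         399.85514089 199.99341095]
 [  0.           0.           1.        ]] [[ 0.16608165  0.98595785 -0.01743589 -0.02988624]
 [-0.8196728   0.14785824  0.55342068  0.36280991]
 [ 0.5482275  -0.07762129  0.83271936 -1.49539303]
 [ 0.          0.          0.          1.        ]] dict_keys(['image', 'depth', 'mtx', 'view'])
[[387.28531633   0.         315.0728522 ]
 [  0.         387.28531633 198.66490967]
 [  0.           0.           1.        ]] [[-0.01864478 -0.99953634 -0.02407223 -0.00966626]
 [ 0.98113501 -0.02292458  0.19195977 -0.49689176]
 [-0.19242261 -0.02003906  0.98110752 -0.98421575]
 [ 0.          0.          0.          1.        ]] dict_keys(['image', 'depth', 'mtx', 'view'])
```

View pics/top0.png

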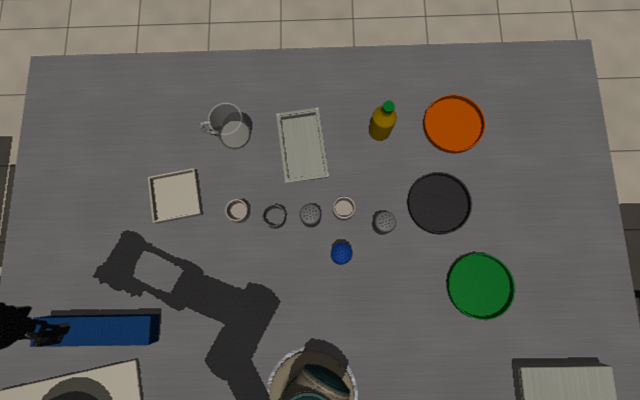

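View pics/scene0.png

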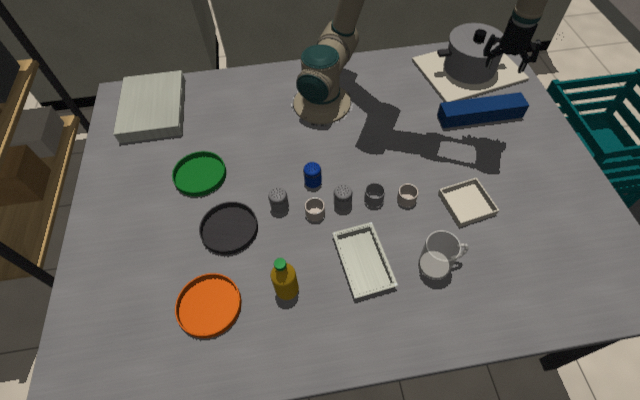

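The top view shows, from left to right:
- square tub at (175,195)
- ramekin at (237,210)
- ring at (275,215)
- shaker at (311,214)
- ramekin at (344,208)
- shaker at (385,222)
- dark tin at (439,203)

The oblong tray is at (302,146) and the blue decoy at (341,252). The scene view agrees.

```bash
cat >h.py <<'E'
import numpy as np,cv2,pickle
def world(d,view=None):
    h,w=d['depth'].shape;z=d['depth'].astype(float);K=d['mtx']
    u,v=np.meshgrid(np.arange(w),np.arange(h))
    p=np.stack([(u-K[0,2])/K[0,0]*z,-(v-K[1,2])/K[1,1]*z,-z,np.ones_like(z)],-1)
    return (p@np.linalg.inv(d['view'] if view is None else view).T)[...,:3]
E
python3 - <<'E'
from h import *
seeds={'top':dict(ramL=(237,210),ring=(275,215),shM=(311,214),ramR=(344,208),shR=(385,222),blue=(341,252)),
'scene':dict(ramL=(408,195),ring=(375,195),shM=(343,198),ramR=(315,209),shR=(278,201),blue=(313,175))}
for n in seeds:
    d=pickle.load(open(n+'.pkl','rb'));P=world(d)
    print(n,'floor z',[P[a][2].round(4) for a in((300,400),(240,200),(330,250))])
    for k,(u,v) in seeds[n].items():
        q=P[v-22:v+22,u-22:u+22].reshape(-1,3)
        hi=q[q[:,2]>.012]; top=np.percentile(hi[:,2],97)
        r=hi[hi[:,2]>(top-.008 if k[0]=='r' else .02)].astype(np.float32)
        c,R=cv2.minEnclosingCircle(r[:,:2].copy())
        print(k,'top',top.round(4),'circ',np.round(c,4),round(R*2,4),len(r))
    s={'top':dict(tub=(175,195,32),tin=(439,203,38),tray=(302,146,42)),'scene':dict(tub=(469,202,34),tin=(229,228,36),tray=(364,260,42))}[n]
    for k,(u,v,m) in s.items():
        q=P[v-m:v+m,u-m:u+m].reshape(-1,3);f=q[(q[:,2]>.017)&(q[:,2]<.033)].astype(np.float32)
        print(k,cv2.minAreaRect(f[:,:2].copy()),np.median(f[:,2]),'floor',P[v,u])
E
```

```text
top floor z [np.float64(0.0018), np.float64(0.0006), np.float64(0.0032)]
ramL top 1.0608 circ [ 0.298  -0.0408] 0.0002 9
ring top 1.0608 circ [ 0.298  -0.0408] 0.0002 9
shM top 0.077 circ [ 0.3891 -0.0198] 0.1872 402
ramR top 0.4146 circ [ 0.298  -0.0408] 0.0002 6
shR top 1.0117 circ [ 0.3719 -0.1317] 0.2347 430
blue top 0.0775 circ [ 0.3352 -0.0724] 0.0979 400
tub ((0.5224173665046692, 0.3699347674846649), (0.1321466565132141, 0.13192494213581085), 9.7354154586792) 0.024074215 floor [0.52489511 0.37438665 0.00408427]
tin ((0.48428720235824585, -0.3567456007003784), (0.16717000305652618, 0.16863971948623657), 84.41300964355469) 0.023715168 floor [ 0.48514558 -0.36032615  0.00363104]
tray ((0.6582533121109009, 0.013915181159973145), (0.20876163244247437, 0.12209155410528183), 7.004293441772461) 0.024968319 floor [0.65936809 0.01530813 0.00444728]
scene floor z [np.float64(0.0017), np.float64(0.0046), np.float64(0.0014)]
ramL top 1.0439 circ [ 1.1222 -0.1403] 0.0002 14
ring top 0.8364 circ [ 1.1222 -0.1403] 0.0002 10
shM top 0.0772 circ [ 0.7767 -0.0673] 0.7063 415
ramR top 0.0721 circ [ 0.7807 -0.0818] 0.693 26
shR top 0.0792 circ [ 0.7631 -0.163 ] 0.7198 387
blue top 0.0784 circ [ 0.724  -0.1099] 0.7989 363
tub ((0.5221271514892578, 0.37099915742874146), (0.1330367773771286, 0.13448157906532288), 9.886561393737793) 0.023577012 floor [0.52090812 0.37955529 0.00332253]
tin ((0.45015883445739746, -0.36181217432022095), (0.24007821083068848, 0.1690869778394699), 8.37002182006836) 0.024293689 floor [ 0.48340027 -0.35734066  0.00408127]
tray ((0.656831681728363, 0.01447691023349762), (0.20831243693828583, 0.12263891100883484), 6.800408840179443) 0.026275922 floor [0.65719503 0.01817449 0.0061396 ]
```

```bash
python3 - <<'E'
from h import *
from scipy.optimize import least_squares
seeds={'top':dict(ramL=(237,210),ring=(275,215),shM=(311,214),ramR=(344,208),shR=(385,222),blue=(341,252)),
'scene':dict(ramL=(408,195),ring=(375,195),shM=(343,198),ramR=(315,209),shR=(278,201),blue=(313,175))}
for n in seeds:
    d=pickle.load(open(n+'.pkl','rb'));P=world(d);P[d['depth']<.1]=np.nan
    for k,(u,v) in seeds[n].items():
        q=P[v-24:v+24,u-24:u+24].reshape(-1,3)
        q=q[(q[:,2]>.025)&(q[:,2]<.085)]
        c=np.median(P[v-2:v+3,u-2:u+3].reshape(-1,3),0)[:2]
        for i in range(8):
            t=q[np.hypot(*(q[:,:2]-c).T)<.042]
            zt=np.percentile(t[:,2],90); tt=t[t[:,2]>(zt-.008 if k[0]=='r' else .03)]
            c,R=cv2.minEnclosingCircle(tt[:,:2].astype(np.float32)) ; c=np.array(c)
        print(n,k,'top',zt.round(4),'circ',np.round(c,4),round(R*2,4),len(tt),'med',np.median(tt[:,:2],0).round(4))
E
```

```text
Traceback (most recent call last):
IndexError: index -1 is out of bounds for axis 0 with size 0
```

```bash
python3 - <<'E'
from h import *
for n in('top','scene'):
    d=pickle.load(open(n+'.pkl','rb'));P=world(d);P[d['depth']<.1]=0
    m=(P[...,2]>.022)&(P[...,2]<.09)&(abs(P[...,1])<.3)&(P[...,0]>.3)&(P[...,0]<.56)
    q=P[m];g=np.zeros((300,650),np.uint8)
    ij=np.stack([(q[:,0]-.28)*1000,(q[:,1]+.32)*1000],-1).astype(int);g[ij[:,0],ij[:,1]]=255
    g=cv2.dilate(g,np.ones((9,9)));N,L=cv2.connectedComponents(g);lab=L[ij[:,0],ij[:,1]]
    for i in range(1,N):
        t=q[lab==i]
        if len(t)<25: continue
        zt=np.percentile(t[:,2],95)
        tt=t[t[:,2]>zt-.008] if zt<.06 else t
        c,R=cv2.minEnclosingCircle(tt[:,:2].astype(np.float32))
        print(n,'top',zt.round(4),'circ',np.round(c,4),round(R*2,4),len(t),'min',t[:,:2].min(0).round(3),'max',t[:,:2].max(0).round(3))
    for u,v in ((237,210),(275,215),(344,208)) if n=='top' else (): print((d['depth'][v-14:v+15:2,u-14:u+15:2]*1000).astype(int))
E
```

```text
top top 0.0762 circ [ 0.352  -0.0857] 0.057 393 min [ 0.324 -0.113] max [ 0.379 -0.058]
top top 0.0759 circ [ 0.4296 -0.2009] 0.0574 416 min [ 0.402 -0.229] max [ 0.458 -0.172]
top top 0.0265 circ [ 0.4833 -0.2988] 0.1211 75 min [ 0.423 -0.299] max [ 0.544 -0.273]
top top 0.0521 circ [0.4551 0.0909] 0.0601 149 min [0.426 0.062] max [0.485 0.119]
top top 0.0756 circ [ 0.4545 -0.007 ] 0.0571 391 min [ 0.426 -0.035] max [0.48 0.02]
top top 0.0477 circ [ 0.4738 -0.0968] 0.06 152 min [ 0.444 -0.126] max [ 0.503 -0.067]
top top 0.047 circ [0.473  0.1917] 0.0602 186 min [0.443 0.162] max [0.502 0.219]
top top 0.0292 circ [0.5558 0.0196] 0.0862 77 min [ 0.549 -0.023] max [0.56  0.062]
[[1091 1090 1084 1086 1086 1088 1086 1088 1088 1092 1088 1090 1088 1087
  1088]
 [1086 1090 1088 1089 1085 1088 1085 1088 1084 1088 1086 1087 1087 1085
  1085]
 [1086 1090 1086 1087 1042 1037 1040 1039 1040 1038 1083 1086 1086 1088
  1082]
 [1084 1087 1086 1039 1043 1052 1059 1067 1069 1067 1040 1082 1087 1079
  1081]
 [1086 1083 1039 1046 1055 1070 1078 1079 1076 1076 1074 1036 1083 1082
  1083]
 [1082 1079 10
[... 3192 characters left out ...]
ne top 0.0769 circ [ 0.3537 -0.085 ] 0.0571 341 min [ 0.326 -0.113] max [ 0.382 -0.058]
scene top 0.0771 circ [ 0.4306 -0.199 ] 0.0597 370 min [ 0.404 -0.228] max [ 0.46  -0.173]
scene top 0.0286 circ [ 0.4855 -0.2996] 0.1229 67 min [ 0.424 -0.3  ] max [ 0.547 -0.273]
scene top 0.0518 circ [0.4553 0.0911] 0.0625 236 min [0.424 0.062] max [0.486 0.121]
scene top 0.0769 circ [ 0.4548 -0.006 ] 0.0582 361 min [ 0.43  -0.035] max [0.483 0.021]
scene top 0.0473 circ [0.4726 0.1907] 0.0631 224 min [0.442 0.162] max [0.505 0.22 ]
scene top 0.0483 circ [ 0.473  -0.0959] 0.0637 217 min [ 0.444 -0.125] max [ 0.504 -0.067]
scene top 0.03 circ [0.5578 0.0178] 0.09 66 min [ 0.548 -0.027] max [0.56  0.063]
```

Call:
{"method": "arm_command", "body": {
  "series": [
    {"dp":[0,-0.31,-0.39],"angular":[0.118,0,0],"gripper":85},
    {"dp":[0,-0.38,-0.33],"angular":[0.118,0,0],"gripper":85},
    {"dp":[0,-0.43,-0.25],"angular":[0.118,0,0],"gripper":85},
    {"dp":[0,-0.47,-0.17],"angular":[0.118,0,0],"gripper":85},
    {"dp":[0,-0.49,-0.08],"angular":[0.118,0,0],"gripper":85},
    {"dp":[0,-0.5,0.02],"angular":[0.118,0,0],"gripper":85},
    {"dp":[0,-0.49,0.11],"angular":[0.04,0,0],"gripper":85},
    {"dp":[0,-0.48,0.14],"angular":[0,0,0],"gripper":85}
  ],
  "grip_force": 30
}}

```text
clock: 1.1
position: [0.3489, 0.0599, 0.2286]
ee_rot: [0.708, 0.003, 0.707, -0.005]
contact_force: [1.2, 0.2, 0.6]
width: 0.085
```

```bash
cat >st.py <<'E'
import sys,numpy as np
from rig import get_state
from scipy.spatial.transform import Rotation as R
s=get_state();q=s['ee_rot'];r=R.from_quat([q[1],q[2],q[3],q[0]]);p=s['position']
M=r.as_matrix();print('t',round(s['clock'],2),'p',p.round(4),'w',round(s['width']*1000,1),'F',s['contact_force'].round(1),'q',s['qpos'].round(2))
T=np.array([[0,0,1],[0,1,0],[-1,0,0.]]) # columns tool x=-z,y=y,z=x
print('turn/90',(R.from_matrix(M.T@T).as_rotvec()/(np.pi/2)).round(3))
for i in range(1,len(sys.argv),3):
    t=np.array(sys.argv[i:i+3],float);print('to',t,'dp/0.12',(M.T@(t-p)/.12).round(3));p=t
E
python3 st.py .43 -.2 .1
```

```text
t 1.1 p [0.3489 0.0599 0.2286] w 85.0 F [1.2 0.2 0.6] q [-0.02 -0.07  1.91 -0.    1.3  -0.01]
turn/90 [-0.007  0.001  0.002]
to [ 0.43 -0.2   0.1 ] dp/0.12 [ 1.08  -2.155  0.697]
```

Call:
{"method": "arm_command", "body": {
  "series": [
    {"dp":[0.1,-0.45,0.14],"angular":[-0.007,0,0],"gripper":85},
    {"dp":[0.2,-0.45,0.14],"angular":[0,0,0],"gripper":85},
    {"dp":[0.25,-0.45,0.14],"angular":[0,0,0],"gripper":85},
    {"dp":[0.25,-0.45,0.14],"angular":[0,0,0],"gripper":85},
    {"dp":[0.25,-0.35,0.14],"angular":[0,0,0],"gripper":85},
    {"dp":[0,0,0],"angular":[0,0,0],"gripper":85},
    {"dp":[0,0,0],"angular":[0,0,0],"gripper":85},
    {"dp":[0,0,0],"angular":[0,0,0],"gripper":85}
  ]
}}

```text
clock: 2.1
position: [0.4325, -0.2035, 0.1043]
ee_rot: [0.709, 0.002, 0.705, -0.003]
contact_force: [0.7, -0.3, -0.7]
width: 0.0849
```

```bash
python3 st.py .43 -.2 .1 .43 -.2 .022; python3 - <<'E'
from rig import *
import cv2
d=get_image('wrist');cv2.imwrite('pics/w1.png',d['image']);print(d['mount'].round(3))
E
```

```text
t 2.1 p [ 0.4325 -0.2035  0.1043] w 84.9 F [ 0.7 -0.3 -0.7] q [-0.59  0.24  1.91  0.    0.99 -0.58]
turn/90 [-0.005  0.004  0.001]
to [ 0.43 -0.2   0.1 ] dp/0.12 [ 0.036  0.029 -0.021]
to [ 0.43  -0.2    0.022] dp/0.12 [ 0.65   0.001 -0.004]
[[-0.     0.296 -0.955 -0.142]
 [-0.001  0.955  0.296  0.076]
 [ 1.     0.001 -0.     0.001]
 [ 0.     0.     0.     1.   ]]
```

View pics/w1.png

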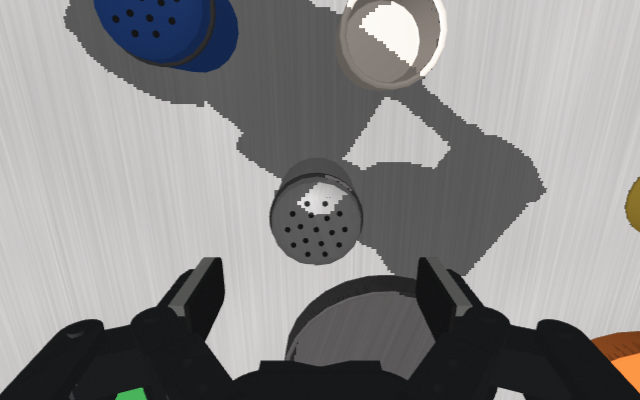

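The wrist view shows the shaker at (317,220), midway between the fingers (205 and 435), and nothing is in the way. I'll descend.

Call:
{"method": "arm_command", "body": {
  "series": [
    {"dp":[0.2,0.03,-0.02],"angular":[0,0.004,0],"gripper":85},
    {"dp":[0.2,0,0],"angular":[0,0,0],"gripper":85},
    {"dp":[0.2,0,0],"angular":[0,0,0],"gripper":85},
    {"dp":[0.08,0,0],"angular":[0,0,0],"gripper":85},
    {"dp":[0,0,0],"angular":[0,0,0],"gripper":40},
    {"dp":[0,0,0],"angular":[0,0,0],"gripper":40},
    {"dp":[0,0,0],"angular":[0,0,0],"gripper":40},
    {"dp":[0,0,0],"angular":[0,0,0],"gripper":40}
  ]
}}

```text
clock: 3.15
position: [0.4336, -0.197, 0.0283]
ee_rot: [0.711, -0.003, 0.703, -0.003]
contact_force: [0.2, -0.1, -1.7]
width: 0.0551
```

```bash
python3 st.py .43 -.2 .12 .6158 .0094 .12
```

```text
t 3.15 p [ 0.4336 -0.197   0.0283] w 55.1 F [ 0.2 -0.1 -1.7] q [-0.57  0.34  2.01 -0.    0.78 -0.57]
turn/90 [0.    0.008 0.006]
to [ 0.43 -0.2   0.12] dp/0.12 [-0.764 -0.032 -0.021]
to [0.6158 0.0094 0.12  ] dp/0.12 [0.003 1.745 1.549]
```

Call:
{"method": "arm_command", "body": {
  "series": [
    {"dp":[-0.35,0,0],"angular":[0,0.008,0.006],"gripper":40},
    {"dp":[-0.4,0,0],"angular":[0,0,0],"gripper":40},
    {"dp":[-0.1,0.3,0.35],"angular":[0,0,0],"gripper":40},
    {"dp":[0,0.3,0.38],"angular":[0,0,0],"gripper":40},
    {"dp":[0,0.3,0.38],"angular":[0,0,0],"gripper":40},
    {"dp":[0,0.3,0.38],"angular":[0,0,0],"gripper":40},
    {"dp":[0,0.3,0.38],"angular":[0,0,0],"gripper":40},
    {"dp":[0,0.3,0.35],"angular":[0,0,0],"gripper":40}
  ]
}}

```text
clock: 4.15
position: [0.706, 0.0205, 0.1346]
ee_rot: [0.708, 0.002, 0.707, -0.004]
contact_force: [0.4, -0.7, -1.9]
width: 0.0554
```

```bash
python3 st.py .6992 .0196 .06 .6992 .0196 .032
```

```text
t 4.15 p [0.706  0.0205 0.1346] w 55.4 F [ 0.4 -0.7 -1.9] q [-0.07  0.53  1.34 -0.    1.27 -0.06]
turn/90 [-0.005  0.001  0.001]
to [0.6992 0.0196 0.06  ] dp/0.12 [ 0.621 -0.007 -0.058]
to [0.6992 0.0196 0.032 ] dp/0.12 [ 0.233  0.    -0.   ]
```

Call:
{"method": "arm_command", "body": {
  "series": [
    {"dp":[0.2,-0.01,-0.06],"angular":[0,0,0],"gripper":40},
    {"dp":[0.25,0,0],"angular":[0,0,0],"gripper":40},
    {"dp":[0.2,0,0],"angular":[0,0,0],"gripper":40},
    {"dp":[0.08,0,0],"angular":[0,0,0],"gripper":40},
    {"dp":[0,0,0],"angular":[0,0,0],"gripper":40},
    {"dp":[0,0,0],"angular":[0,0,0],"gripper":40},
    {"dp":[0,0,0],"angular":[0,0,0],"gripper":40},
    {"dp":[0,0,0],"angular":[0,0,0],"gripper":40}
  ]
}}

```text
clock: 5.15
position: [0.7051, 0.0234, 0.046]
ee_rot: [0.71, 0.001, 0.704, -0.002]
contact_force: [0.1, -0.2, -1.6]
width: 0.0553
```

```bash
python3 st.py .6992 .0196 .032; python3 - <<'E'
from rig import *
import cv2,numpy as np
a=get_image('wrist')['image'];b=get_image('top')['image'][80:260,210:410];c=get_image('scene')['image'][180:320,270:450]
cv2.imwrite('pics/w2.png',np.hstack([cv2.resize(a,(0,0),fx=.6,fy=.6),cv2.resize(c,(309,240),interpolation=2)]))
cv2.imwrite('pics/t2.png',cv2.resize(b,(600,540),interpolation=2))
E
```

```text
t 5.15 p [0.7051 0.0234 0.046 ] w 55.3 F [ 0.1 -0.2 -1.6] q [-0.07  0.6   1.45 -0.    1.08 -0.06]
turn/90 [-0.002  0.006  0.   ]
to [0.6992 0.0196 0.032 ] dp/0.12 [ 0.116 -0.032 -0.05 ]
```

View pics/w2.png

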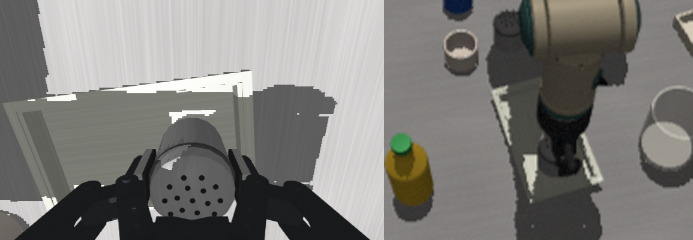

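The shaker hangs upright over the far half of the tray. I'll shift it 6 mm towards the base and lower it.

Call:
{"method": "arm_command", "body": {
  "series": [
    {"dp":[0,-0.03,-0.05],"angular":[0,0.006,0],"gripper":40},
    {"dp":[0.05,0,0],"angular":[0,0,0],"gripper":40},
    {"dp":[0.04,0,0],"angular":[0,0,0],"gripper":40},
    {"dp":[0.01,0,0],"angular":[0,0,0],"gripper":40},
    {"dp":[0,0,0],"angular":[0,0,0],"gripper":40},
    {"dp":[0,0,0],"angular":[0,0,0],"gripper":40},
    {"dp":[0,0,0],"angular":[0,0,0],"gripper":40},
    {"dp":[0,0,0],"angular":[0,0,0],"gripper":40}
  ]
}}

```text
clock: 6.3
position: [0.6983, 0.0196, 0.0325]
ee_rot: [0.706, 0.001, 0.708, -0.002]
contact_force: [0.4, -0.7, -2.0]
width: 0.0552
```

```bash
python3 st.py .6992 .0196 .032
```

```text
t 6.3 p [0.6983 0.0196 0.0325] w 55.2 F [ 0.4 -0.7 -2. ] q [-0.07  0.6   1.48 -0.    1.06 -0.07]
turn/90 [-0.002 -0.002  0.   ]
to [0.6992 0.0196 0.032 ] dp/0.12 [ 0.004 -0.     0.008]
```

Not in contact yet, so I'll creep down 1.5 mm per step.

Call:
{"method": "arm_command", "body": {
  "series": [
    {"dp":[0.012,0,0],"angular":[0,0,0],"gripper":40},
    {"dp":[0.008,0,0],"angular":[0,0,0],"gripper":40},
    {"dp":[0,0,0],"angular":[0,0,0],"gripper":40},
    {"dp":[0,0,0],"angular":[0,0,0],"gripper":40},
    {"dp":[0,0,0],"angular":[0,0,0],"gripper":40},
    {"dp":[0,0,0],"angular":[0,0,0],"gripper":40},
    {"dp":[0,0,0],"angular":[0,0,0],"gripper":40},
    {"dp":[0,0,0],"angular":[0,0,0],"gripper":40}
  ]
}}

```text
clock: 7.3
position: [0.6985, 0.0197, 0.0315]
ee_rot: [0.707, 0.001, 0.708, -0.002]
contact_force: [-0.2, 0.6, 0.7]
width: 0.055
```

```bash
python3 st.py .6992 .0196 .032
```

```text
t 7.3 p [0.6985 0.0197 0.0315] w 55.0 F [-0.2  0.6  0.7] q [-0.07  0.6   1.48 -0.    1.06 -0.07]
turn/90 [-0.002 -0.001  0.   ]
to [0.6992 0.0196 0.032 ] dp/0.12 [-0.004 -0.001  0.006]
```

Contact shows as a 2.7 N rise. I'll release, lift, and go back to the second shaker.

Call:
{"method": "arm_command", "body": {
  "series": [
    {"dp":[0,0,0],"angular":[0,0,0],"gripper":66},
    {"dp":[0,0,0],"angular":[0,0,0],"gripper":66},
    {"dp":[0,0,0],"angular":[0,0,0],"gripper":66},
    {"dp":[-0.2,0,0],"angular":[0,0,0],"gripper":66},
    {"dp":[-0.4,0,0],"angular":[0,0,0],"gripper":66},
    {"dp":[-0.3,0,-0.2],"angular":[0,0,0],"gripper":85},
    {"dp":[0,-0.05,-0.45],"angular":[0,0,0],"gripper":85},
    {"dp":[0,-0.05,-0.45],"angular":[0,0,0],"gripper":85}
  ]
}}

```text
clock: 8.3
position: [0.5687, 0.0077, 0.1415]
ee_rot: [0.708, 0.001, 0.706, -0.001]
contact_force: [0.1, 0.2, 0.9]
width: 0.0847
```

```bash
python3 st.py .4545 -.0065 .1
```

```text
t 8.3 p [0.5687 0.0077 0.1415] w 84.7 F [0.1 0.2 0.9] q [-0.11  0.33  1.66 -0.    1.15 -0.1 ]
turn/90 [-0.002  0.002  0.001]
to [ 0.4545 -0.0065  0.1   ] dp/0.12 [ 0.343 -0.121 -0.953]
```

Call:
{"method": "arm_command", "body": {
  "series": [
    {"dp":[0,-0.05,-0.4],"angular":[0,0,0],"gripper":85},
    {"dp":[0,-0.05,-0.4],"angular":[0,0,0],"gripper":85},
    {"dp":[0.1,-0.02,-0.15],"angular":[0,0,0],"gripper":85},
    {"dp":[0.2,0,0],"angular":[0,0,0],"gripper":85},
    {"dp":[0.04,0,0],"angular":[0,0,0],"gripper":85},
    {"dp":[0,0,0],"angular":[0,0,0],"gripper":85},
    {"dp":[0,0,0],"angular":[0,0,0],"gripper":85},
    {"dp":[0,0,0],"angular":[0,0,0],"gripper":85}
  ]
}}

```text
clock: 9.3
position: [0.4494, -0.007, 0.103]
ee_rot: [0.711, 0.0, 0.703, -0.002]
contact_force: [-0.5, -0.7, 0.4]
width: 0.0851
```

```bash
python3 st.py .4545 -.0065 .1  .4545 -.0065 .024; python3 - <<'E'
from rig import *
import cv2,numpy as np
a=get_image('wrist')['image'];c=get_image('scene')['image'][180:320,270:450]
cv2.imwrite('pics/w3.png',np.hstack([cv2.resize(a,(0,0),fx=.6,fy=.6),cv2.resize(c,(309,240),interpolation=2)]))
E
```

```text
t 9.3 p [ 0.4494 -0.007   0.103 ] w 85.1 F [-0.5 -0.7  0.4] q [-0.17  0.2   1.97 -0.    0.96 -0.17]
turn/90 [-0.002  0.006  0.002]
to [ 0.4545 -0.0065  0.1   ] dp/0.12 [0.025 0.005 0.042]
to [ 0.4545 -0.0065  0.024 ] dp/0.12 [ 0.633  0.002 -0.006]
```

View pics/w3.png

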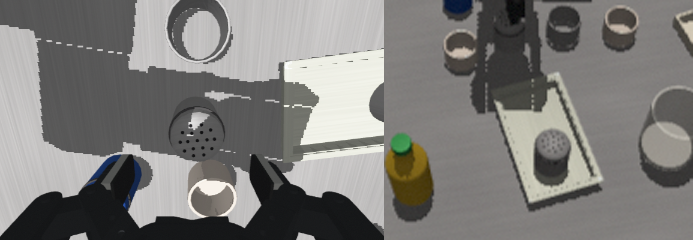

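The first shaker stands upright in the tray. The second is at (197,133), slightly to the right of the finger midpoint, which matches the 5 mm offset. I'll correct for that and grasp.

Call:
{"method": "arm_command", "body": {
  "series": [
    {"dp":[0.18,0,0.04],"angular":[0,0.006,0],"gripper":85},
    {"dp":[0.2,0,0],"angular":[0,0,0],"gripper":85},
    {"dp":[0.2,0,0],"angular":[0,0,0],"gripper":85},
    {"dp":[0.08,0,0],"angular":[0,0,0],"gripper":85},
    {"dp":[0,0,0],"angular":[0,0,0],"gripper":40},
    {"dp":[0,0,0],"angular":[0,0,0],"gripper":40},
    {"dp":[0,0,0],"angular":[0,0,0],"gripper":40},
    {"dp":[0,0,0],"angular":[0,0,0],"gripper":40}
  ]
}}

```text
clock: 10.4
position: [0.4585, -0.0078, 0.0253]
ee_rot: [0.71, -0.0, 0.704, -0.003]
contact_force: [0.6, 0.7, -1.3]
width: 0.0552
```

```bash
python3 st.py .4545 -.0065 .12 .6158 .0094 .12
```

```text
t 10.4 p [ 0.4585 -0.0078  0.0253] w 55.2 F [ 0.6  0.7 -1.3] q [-0.17  0.32  2.05 -0.    0.76 -0.16]
turn/90 [-0.002  0.005  0.003]
to [ 0.4545 -0.0065  0.12  ] dp/0.12 [-0.789  0.007 -0.027]
to [0.6158 0.0094 0.12  ] dp/0.12 [0.011 0.137 1.344]
```

Call:
{"method": "arm_command", "body": {
  "series": [
    {"dp":[-0.35,0,0],"angular":[0,0.005,0],"gripper":40},
    {"dp":[-0.45,0,0],"angular":[0,0,0],"gripper":40},
    {"dp":[0,0.03,0.35],"angular":[0,0,0],"gripper":40},
    {"dp":[0,0.03,0.35],"angular":[0,0,0],"gripper":40},
    {"dp":[0,0.04,0.35],"angular":[0,0,0],"gripper":40},
    {"dp":[0.1,0.03,0.23],"angular":[0,0,0],"gripper":40},
    {"dp":[0.2,0,0],"angular":[0,0,0],"gripper":40},
    {"dp":[0,0,0],"angular":[0,0,0],"gripper":40}
  ]
}}

```text
clock: 11.4
position: [0.617, 0.0082, 0.0902]
ee_rot: [0.709, -0.001, 0.705, -0.003]
contact_force: [0.2, -0.2, -1.5]
width: 0.0551
```

```bash
python3 st.py .615 .0094 .045 .615 .0094 .029
```

```text
t 11.4 p [0.617  0.0082 0.0902] w 55.1 F [ 0.2 -0.2 -1.5] q [-0.1   0.44  1.62 -0.    1.07 -0.09]
turn/90 [-0.002  0.004  0.003]
to [0.615  0.0094 0.045 ] dp/0.12 [ 0.376  0.011 -0.019]
to [0.615  0.0094 0.029 ] dp/0.12 [ 0.133  0.001 -0.001]
```

Call:
{"method": "arm_command", "body": {
  "series": [
    {"dp":[0.18,0.01,-0.02],"angular":[0,0.004,0],"gripper":40},
    {"dp":[0.18,0,0],"angular":[0,0,0],"gripper":40},
    {"dp":[0.08,0,0],"angular":[0,0,0],"gripper":40},
    {"dp":[0.03,0,0],"angular":[0,0,0],"gripper":40},
    {"dp":[0,0,0],"angular":[0,0,0],"gripper":40},
    {"dp":[0,0,0],"angular":[0,0,0],"gripper":40},
    {"dp":[0,0,0],"angular":[0,0,0],"gripper":40},
    {"dp":[0,0,0],"angular":[0,0,0],"gripper":40}
  ]
}}

```text
clock: 12.4
position: [0.6183, 0.0087, 0.0395]
ee_rot: [0.711, -0.001, 0.703, -0.003]
contact_force: [-0.7, -0.5, -0.7]
width: 0.0556
```

```bash
python3 st.py .615 .0094 .029
```

```text
t 12.4 p [0.6183 0.0087 0.0395] w 55.6 F [-0.7 -0.5 -0.7] q [-0.1   0.49  1.68 -0.01  0.96 -0.09]
turn/90 [-0.002  0.007  0.004]
to [0.615  0.0094 0.029 ] dp/0.12 [ 0.087  0.007 -0.029]
```

Call:
{"method": "arm_command", "body": {
  "series": [
    {"dp":[0.04,0.01,-0.03],"angular":[0,0.007,0.003],"gripper":40},
    {"dp":[0.03,0,0],"angular":[0,0,0],"gripper":40},
    {"dp":[0.01,0,0],"angular":[0,0,0],"gripper":40},
    {"dp":[0,0,0],"angular":[0,0,0],"gripper":40},
    {"dp":[0,0,0],"angular":[0,0,0],"gripper":40},
    {"dp":[0,0,0],"angular":[0,0,0],"gripper":40},
    {"dp":[0,0,0],"angular":[0,0,0],"gripper":40},
    {"dp":[0,0,0],"angular":[0,0,0],"gripper":40}
  ]
}}

```text
clock: 13.4
position: [0.6145, 0.0099, 0.0291]
ee_rot: [0.707, 0.001, 0.707, -0.001]
contact_force: [-0.7, -0.5, -1.1]
width: 0.0556
```

```bash
python3 st.py .615 .0094 .029
```

```text
t 13.4 p [0.6145 0.0099 0.0291] w 55.6 F [-0.7 -0.5 -1.1] q [-0.1   0.5   1.69 -0.    0.95 -0.09]
turn/90 [-0.002 -0.     0.   ]
to [0.615  0.0094 0.029 ] dp/0.12 [ 0.001 -0.004  0.004]
```

Call:
{"method": "arm_command", "body": {
  "series": [
    {"dp":[0.012,0,0],"angular":[0,0,0],"gripper":40},
    {"dp":[0.008,0,0],"angular":[0,0,0],"gripper":40},
    {"dp":[0,0,0],"angular":[0,0,0],"gripper":40},
    {"dp":[0,0,0],"angular":[0,0,0],"gripper":40},
    {"dp":[0,0,0],"angular":[0,0,0],"gripper":40},
    {"dp":[0,0,0],"angular":[0,0,0],"gripper":40},
    {"dp":[0,0,0],"angular":[0,0,0],"gripper":40},
    {"dp":[0,0,0],"angular":[0,0,0],"gripper":40}
  ]
}}

```text
clock: 14.4
position: [0.6148, 0.01, 0.0283]
ee_rot: [0.707, 0.001, 0.707, -0.001]
contact_force: [-0.5, -0.9, -0.1]
width: 0.0549
```

```bash
python3 st.py .473 -.0965 .13
```

```text
t 14.4 p [0.6148 0.01   0.0283] w 54.9 F [-0.5 -0.9 -0.1] q [-0.1   0.5   1.69 -0.    0.95 -0.09]
turn/90 [-0.002  0.     0.   ]
to [ 0.473  -0.0965  0.13  ] dp/0.12 [-0.847 -0.892 -1.178]
```

Call:
{"method": "arm_command", "body": {
  "series": [
    {"dp":[0.01,0,0],"angular":[0,0,0],"gripper":40},
    {"dp":[0.01,0,0],"angular":[0,0,0],"gripper":40},
    {"dp":[0.01,0,0],"angular":[0,0,0],"gripper":40},
    {"dp":[0,0,0],"angular":[0,0,0],"gripper":40},
    {"dp":[0,0,0],"angular":[0,0,0],"gripper":40},
    {"dp":[0,0,0],"angular":[0,0,0],"gripper":40},
    {"dp":[0,0,0],"angular":[0,0,0],"gripper":40},
    {"dp":[0,0,0],"angular":[0,0,0],"gripper":40}
  ]
}}

```text
clock: 15.4
position: [0.6149, 0.0101, 0.0283]
ee_rot: [0.708, 0.001, 0.706, -0.001]
contact_force: [-0.9, 1.0, 1.5]
width: 0.0554
```

```bash
python3 st.py .473 -.0965 .13
```

```text
t 15.4 p [0.6149 0.0101 0.0283] w 55.4 F [-0.9  1.   1.5] q [-0.1   0.5   1.69 -0.    0.94 -0.09]
turn/90 [-0.002  0.001  0.001]
to [ 0.473  -0.0965  0.13  ] dp/0.12 [-0.849 -0.893 -1.178]
```

It's seated. I'll release and move towards the right-hand ramekin.

Call:
{"method": "arm_command", "body": {
  "series": [
    {"dp":[0,0,0],"angular":[0,0,0],"gripper":66},
    {"dp":[0,0,0],"angular":[0,0,0],"gripper":66},
    {"dp":[0,0,0],"angular":[0,0,0],"gripper":66},
    {"dp":[-0.2,0,0],"angular":[0,0,0],"gripper":66},
    {"dp":[-0.4,0,0],"angular":[0,0,0],"gripper":66},
    {"dp":[-0.25,-0.15,-0.2],"angular":[0,0,0],"gripper":85},
    {"dp":[0,-0.35,-0.45],"angular":[0,0,0],"gripper":85},
    {"dp":[0,-0.3,-0.4],"angular":[0,0,0],"gripper":85}
  ]
}}

```text
clock: 16.4
position: [0.4934, -0.0841, 0.1322]
ee_rot: [0.709, -0.002, 0.705, -0.0]
contact_force: [0.1, -1.5, -1.0]
width: 0.0846
```

```bash
python3 st.py .473 -.0965 .08
```

```text
t 16.4 p [ 0.4934 -0.0841  0.1322] w 84.6 F [ 0.1 -1.5 -1. ] q [-0.31  0.24  1.82 -0.    1.07 -0.31]
turn/90 [0.001 0.004 0.002]
to [ 0.473  -0.0965  0.08  ] dp/0.12 [ 0.434 -0.102 -0.173]
```

Call:
{"method": "arm_command", "body": {
  "series": [
    {"dp":[0.1,-0.1,-0.17],"angular":[0,0.004,0],"gripper":85},
    {"dp":[0.15,0,0],"angular":[0,0,0],"gripper":85},
    {"dp":[0.15,0,0],"angular":[0,0,0],"gripper":85},
    {"dp":[0.05,0,0],"angular":[0,0,0],"gripper":85},
    {"dp":[0,0,0],"angular":[0,0,0],"gripper":85},
    {"dp":[0,0,0],"angular":[0,0,0],"gripper":85},
    {"dp":[0,0,0],"angular":[0,0,0],"gripper":85},
    {"dp":[0,0,0],"angular":[0,0,0],"gripper":85}
  ]
}}

```text
clock: 17.4
position: [0.4704, -0.0992, 0.0799]
ee_rot: [0.708, -0.001, 0.706, -0.003]
contact_force: [-0.5, -0.1, 0.3]
width: 0.0848
```

```bash
python3 st.py .473 -.0965 .08 .473 -.0965 .013; python3 - <<'E'
from rig import *
import cv2,numpy as np
a=get_image('wrist')['image'];c=get_image('scene')['image'][180:320,270:450]
cv2.imwrite('pics/w4.png',np.hstack([cv2.resize(a,(0,0),fx=.6,fy=.6),cv2.resize(c,(309,240),interpolation=2)]))
E
```

```text
t 17.4 p [ 0.4704 -0.0992  0.0799] w 84.8 F [-0.5 -0.1  0.3] q [-0.35  0.27  1.93 -0.    0.93 -0.34]
turn/90 [-0.001  0.002  0.003]
to [ 0.473  -0.0965  0.08  ] dp/0.12 [-0.001  0.023  0.022]
to [ 0.473  -0.0965  0.013 ] dp/0.12 [ 0.558  0.003 -0.002]
```

View pics/w4.png

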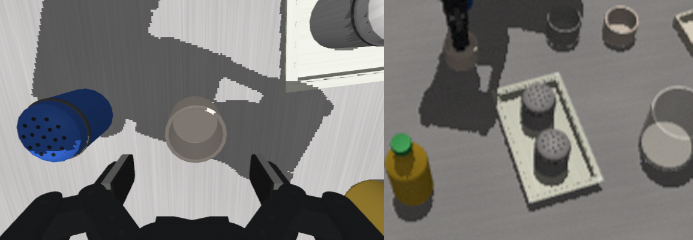

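Both shakers stand upright in the tray. The ramekin at (196,135) is midway between the fingers, and the blue decoy is clear. I'll grasp it.

Call:
{"method": "arm_command", "body": {
  "series": [
    {"dp":[0.15,0.02,0.02],"angular":[0,0.002,0.002],"gripper":85},
    {"dp":[0.2,0,0],"angular":[0,0,0],"gripper":85},
    {"dp":[0.15,0,0],"angular":[0,0,0],"gripper":85},
    {"dp":[0.05,0,0],"angular":[0,0,0],"gripper":85},
    {"dp":[0,0,0],"angular":[0,0,0],"gripper":45},
    {"dp":[0,0,0],"angular":[0,0,0],"gripper":45},
    {"dp":[0,0,0],"angular":[0,0,0],"gripper":45},
    {"dp":[0,0,0],"angular":[0,0,0],"gripper":45}
  ]
}}

```text
clock: 18.5
position: [0.4754, -0.0978, 0.0151]
ee_rot: [0.709, -0.001, 0.705, -0.002]
contact_force: [0.2, -0.6, -1.1]
width: 0.0602
```

```bash
python3 st.py .473 -.0965 .12 .484 -.395 .12
```

```text
t 18.5 p [ 0.4754 -0.0978  0.0151] w 60.2 F [ 0.2 -0.6 -1.1] q [-0.34  0.37  2.   -0.    0.76 -0.34]
turn/90 [-0.001  0.004  0.003]
to [ 0.473  -0.0965  0.12  ] dp/0.12 [-0.875  0.007 -0.014]
to [ 0.484 -0.395  0.12 ] dp/0.12 [ 0.012 -2.487  0.097]
```

Call:
{"method": "arm_command", "body": {
  "series": [
    {"dp":[-0.35,0,0],"angular":[0,0.004,0.003],"gripper":45},
    {"dp":[-0.4,0,0],"angular":[0,0,0],"gripper":45},
    {"dp":[-0.1,-0.4,0.01],"angular":[0,0,0],"gripper":45},
    {"dp":[0,-0.45,0.01],"angular":[0,0,0],"gripper":45},
    {"dp":[0,-0.45,0.02],"angular":[0,0,0],"gripper":45},
    {"dp":[0,-0.45,0.02],"angular":[0,0,0],"gripper":45},
    {"dp":[0,-0.45,0.02],"angular":[0,0,0],"gripper":45},
    {"dp":[0,-0.2,0],"angular":[0,0,0],"gripper":45}
  ]
}}

```text
clock: 19.5
position: [0.4854, -0.3922, 0.1215]
ee_rot: [0.708, -0.001, 0.706, 0.001]
contact_force: [-0.2, 0.3, -0.9]
width: 0.06
```

```bash
python3 st.py .484 -.394 .04 .484 -.394 .019
```

```text
t 19.5 p [ 0.4854 -0.3922  0.1215] w 60.0 F [-0.2  0.3 -0.9] q [-0.79  0.42  1.56  0.    1.15 -0.8 ]
turn/90 [0.002 0.002 0.001]
to [ 0.484 -0.394  0.04 ] dp/0.12 [ 0.679 -0.014 -0.014]
to [ 0.484 -0.394  0.019] dp/0.12 [ 0.175  0.    -0.001]
```

Call:
{"method": "arm_command", "body": {
  "series": [
    {"dp":[0.2,-0.02,-0.01],"angular":[0,0,0],"gripper":45},
    {"dp":[0.25,0,0],"angular":[0,0,0],"gripper":45},
    {"dp":[0.18,0,0],"angular":[0,0,0],"gripper":45},
    {"dp":[0.08,0,0],"angular":[0,0,0],"gripper":45},
    {"dp":[0.05,0,0],"angular":[0,0,0],"gripper":45},
    {"dp":[0,0,0],"angular":[0,0,0],"gripper":45},
    {"dp":[0,0,0],"angular":[0,0,0],"gripper":45},
    {"dp":[0,0,0],"angular":[0,0,0],"gripper":45}
  ]
}}

```text
clock: 20.5
position: [0.4854, -0.3957, 0.03]
ee_rot: [0.709, -0.001, 0.705, -0.0]
contact_force: [0.2, -1.1, -1.0]
width: 0.0601
```

```bash
python3 st.py .484 -.394 .02; python3 - <<'E'
from rig import *
import cv2,numpy as np
a=get_image('wrist')['image'];c=get_image('scene')['image'][170:310,150:330]
cv2.imwrite('pics/w5.png',np.hstack([cv2.resize(a,(0,0),fx=.6,fy=.6),cv2.resize(c,(309,240),interpolation=2)]))
E
```

```text
t 20.5 p [ 0.4854 -0.3957  0.03  ] w 60.1 F [ 0.2 -1.1 -1. ] q [-0.8   0.51  1.67  0.    0.96 -0.8 ]
turn/90 [0.001 0.004 0.001]
to [ 0.484 -0.394  0.02 ] dp/0.12 [ 0.083  0.014 -0.012]
```

View pics/w5.png

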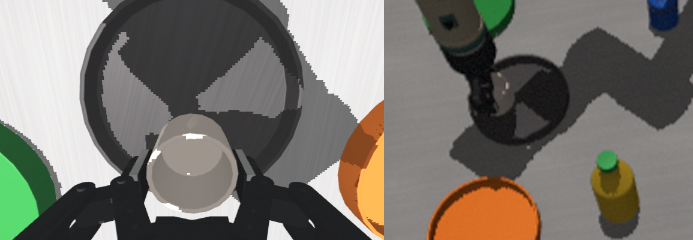

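The ramekin hangs inside the right half of the tin. I'll lower it in.

Call:
{"method": "arm_command", "body": {
  "series": [
    {"dp":[0.04,0.01,-0.01],"angular":[0,0.004,0],"gripper":45},
    {"dp":[0.03,0,0],"angular":[0,0,0],"gripper":45},
    {"dp":[0.01,0,0],"angular":[0,0,0],"gripper":45},
    {"dp":[0.01,0,0],"angular":[0,0,0],"gripper":45},
    {"dp":[0,0,0],"angular":[0,0,0],"gripper":45},
    {"dp":[0,0,0],"angular":[0,0,0],"gripper":45},
    {"dp":[0,0,0],"angular":[0,0,0],"gripper":45},
    {"dp":[0,0,0],"angular":[0,0,0],"gripper":45}
  ]
}}

```text
clock: 21.6
position: [0.4841, -0.3946, 0.0186]
ee_rot: [0.707, -0.001, 0.707, -0.0]
contact_force: [-0.2, 0.3, -1.6]
width: 0.0599
```

```bash
python3 st.py .484 -.394 .019
```

```text
t 21.6 p [ 0.4841 -0.3946  0.0186] w 59.9 F [-0.2  0.3 -1.6] q [-0.79  0.53  1.68 -0.    0.94 -0.79]
turn/90 [ 0.001 -0.     0.001]
to [ 0.484 -0.394  0.019] dp/0.12 [-0.003  0.005 -0.001]
```

Call:
{"method": "arm_command", "body": {
  "series": [
    {"dp":[0.01,0,0],"angular":[0,0,0],"gripper":45},
    {"dp":[0.01,0,0],"angular":[0,0,0],"gripper":45},
    {"dp":[0.01,0,0],"angular":[0,0,0],"gripper":45},
    {"dp":[0,0,0],"angular":[0,0,0],"gripper":45},
    {"dp":[0,0,0],"angular":[0,0,0],"gripper":45},
    {"dp":[0,0,0],"angular":[0,0,0],"gripper":45},
    {"dp":[0,0,0],"angular":[0,0,0],"gripper":45},
    {"dp":[0,0,0],"angular":[0,0,0],"gripper":45}
  ]
}}

```text
clock: 22.6
position: [0.4843, -0.3948, 0.0183]
ee_rot: [0.707, -0.002, 0.707, -0.001]
contact_force: [-0.8, -0.2, 0.4]
width: 0.0599
```

```bash
python3 st.py .484 -.394 .12 .473 .191 .12
```

```text
t 22.6 p [ 0.4843 -0.3948  0.0183] w 59.9 F [-0.8 -0.2  0.4] q [-0.79  0.53  1.68 -0.    0.93 -0.79]
turn/90 [0.001 0.001 0.002]
to [ 0.484 -0.394  0.12 ] dp/0.12 [-0.848  0.004 -0.002]
to [0.473 0.191 0.12 ] dp/0.12 [-0.017  4.875 -0.087]
```

Seated. I'll release and move towards the left ramekin.

Call:
{"method": "arm_command", "body": {
  "series": [
    {"dp":[0,0,0],"angular":[0,0,0],"gripper":71},
    {"dp":[0,0,0],"angular":[0,0,0],"gripper":71},
    {"dp":[0,0,0],"angular":[0,0,0],"gripper":71},
    {"dp":[-0.25,0,0],"angular":[0,0,0],"gripper":71},
    {"dp":[-0.4,0,0],"angular":[0,0,0],"gripper":71},
    {"dp":[-0.3,0.3,0],"angular":[0,0,0],"gripper":85},
    {"dp":[0,0.5,0],"angular":[0,0,0],"gripper":85},
    {"dp":[0,0.5,0],"angular":[0,0,0],"gripper":85}
  ]
}}

```text
clock: 23.6
position: [0.4861, -0.2401, 0.1351]
ee_rot: [0.709, 0.0, 0.705, -0.004]
contact_force: [0.2, 0.5, 0.2]
width: 0.085
```

Call:
{"method": "arm_command", "body": {
  "series": [
    {"dp":[0,0.5,-0.01],"angular":[0,0,0],"gripper":85},
    {"dp":[0,0.5,-0.01],"angular":[0,0,0],"gripper":85},
    {"dp":[0,0.5,-0.01],"angular":[0,0,0],"gripper":85},
    {"dp":[0,0.5,-0.01],"angular":[0,0,0],"gripper":85},
    {"dp":[0,0.5,-0.01],"angular":[0,0,0],"gripper":85},
    {"dp":[0,0.5,-0.01],"angular":[0,0,0],"gripper":85},
    {"dp":[0,0.4,-0.01],"angular":[0,0,0],"gripper":85},
    {"dp":[0,0,0],"angular":[0,0,0],"gripper":85}
  ]
}}

```text
clock: 24.6
position: [0.4803, 0.1842, 0.135]
ee_rot: [0.712, -0.001, 0.702, -0.003]
contact_force: [-0.3, -1.9, 0.7]
width: 0.0848
```

```bash
python3 st.py .473 .191 .08
```

```text
t 24.6 p [0.4803 0.1842 0.135 ] w 84.8 F [-0.3 -1.9  0.7] q [ 0.24  0.25  1.79 -0.01  1.08  0.24]
turn/90 [-0.002  0.009  0.003]
to [0.473 0.191 0.08 ] dp/0.12 [ 0.457  0.059 -0.068]
```

Call:
{"method": "arm_command", "body": {
  "series": [
    {"dp":[0.15,0.05,-0.06],"angular":[0,0.009,0.003],"gripper":85},
    {"dp":[0.2,0,0],"angular":[0,0,0],"gripper":85},
    {"dp":[0.1,0,0],"angular":[0,0,0],"gripper":85},
    {"dp":[0,0,0],"angular":[0,0,0],"gripper":85},
    {"dp":[0,0,0],"angular":[0,0,0],"gripper":85},
    {"dp":[0,0,0],"angular":[0,0,0],"gripper":85},
    {"dp":[0,0,0],"angular":[0,0,0],"gripper":85},
    {"dp":[0,0,0],"angular":[0,0,0],"gripper":85}
  ]
}}

```text
clock: 25.6
position: [0.4728, 0.1865, 0.0785]
ee_rot: [0.707, 0.003, 0.707, -0.003]
contact_force: [-0.4, -0.7, -0.3]
width: 0.0851
```

```bash
python3 st.py .473 .191 .08 .473 .191 .013;  python3 - <<'E'
from rig import *
import cv2,numpy as np
a=get_image('wrist')['image'];c=get_image('scene')['image'][170:310,150:330]
cv2.imwrite('pics/w6.png',np.hstack([cv2.resize(a,(0,0),fx=.6,fy=.6),cv2.resize(c,(309,240),interpolation=2)]))
E
```

```text
t 25.6 p [0.4728 0.1865 0.0785] w 85.1 F [-0.4 -0.7 -0.3] q [ 0.24  0.31  1.87 -0.    0.96  0.25]
turn/90 [-0.005 -0.001  0.001]
to [0.473 0.191 0.08 ] dp/0.12 [-0.012  0.038  0.001]
to [0.473 0.191 0.013] dp/0.12 [0.558 0.    0.   ]
```

View pics/w6.png

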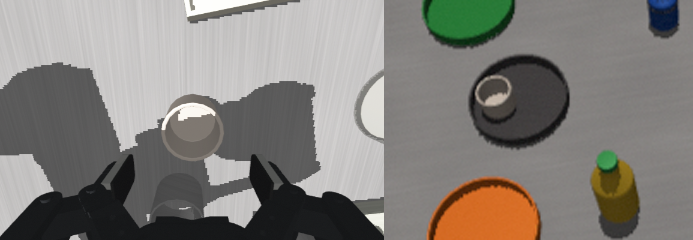

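The first ramekin stands in the tin. The second, at (193,130), is centred between the fingers.

Call:
{"method": "arm_command", "body": {
  "series": [
    {"dp":[0.15,0.04,0],"angular":[-0.005,0,0],"gripper":85},
    {"dp":[0.2,0,0],"angular":[0,0,0],"gripper":85},
    {"dp":[0.13,0,0],"angular":[0,0,0],"gripper":85},
    {"dp":[0.05,0,0],"angular":[0,0,0],"gripper":85},
    {"dp":[0,0,0],"angular":[0,0,0],"gripper":45},
    {"dp":[0,0,0],"angular":[0,0,0],"gripper":45},
    {"dp":[0,0,0],"angular":[0,0,0],"gripper":45},
    {"dp":[0,0,0],"angular":[0,0,0],"gripper":45}
  ]
}}

```text
clock: 26.7
position: [0.475, 0.1924, 0.0159]
ee_rot: [0.709, 0.0, 0.705, 0.0]
contact_force: [0.1, 0.5, -1.4]
width: 0.06
```

```bash
python3 st.py .473 .191 .13 .484 -.320 .13
```

```text
t 26.7 p [0.475  0.1924 0.0159] w 60.0 F [ 0.1  0.5 -1.4] q [ 0.25  0.4   1.94 -0.    0.8   0.25]
turn/90 [ 0.     0.003 -0.   ]
to [0.473 0.191 0.13 ] dp/0.12 [-0.951 -0.011 -0.012]
to [ 0.484 -0.32   0.13 ] dp/0.12 [-2.000e-03 -4.258e+00  8.900e-02]
```

Call:
{"method": "arm_command", "body": {
  "series": [
    {"dp":[-0.4,0,0],"angular":[0,0.003,0],"gripper":45},
    {"dp":[-0.45,0,0],"angular":[0,0,0],"gripper":45},
    {"dp":[-0.1,-0.45,0.01],"angular":[0,0,0],"gripper":45},
    {"dp":[0,-0.5,0.01],"angular":[0,0,0],"gripper":45},
    {"dp":[0,-0.5,0.01],"angular":[0,0,0],"gripper":45},
    {"dp":[0,-0.5,0.01],"angular":[0,0,0],"gripper":45},
    {"dp":[0,-0.5,0.01],"angular":[0,0,0],"gripper":45},
    {"dp":[0,-0.5,0.01],"angular":[0,0,0],"gripper":45}
  ]
}}

```text
clock: 27.7
position: [0.486, -0.1678, 0.1357]
ee_rot: [0.71, -0.004, 0.704, 0.003]
contact_force: [1.0, 0.6, -1.8]
width: 0.0602
```

```bash
python3 st.py .484 -.319 .13
```

```text
t 27.7 p [ 0.486  -0.1678  0.1357] w 60.2 F [ 1.   0.6 -1.8] q [-0.47  0.26  1.79  0.    1.09 -0.48]
turn/90 [0.006 0.006 0.   ]
to [ 0.484 -0.319  0.13 ] dp/0.12 [ 0.048 -1.26  -0.03 ]
```

Call:
{"method": "arm_command", "body": {
  "series": [
    {"dp":[0,-0.4,-0.01],"angular":[0.006,0.006,0],"gripper":45},
    {"dp":[0,-0.4,-0.01],"angular":[0,0,0],"gripper":45},
    {"dp":[0,-0.35,0],"angular":[0,0,0],"gripper":45},
    {"dp":[0.2,-0.05,0],"angular":[0,0,0],"gripper":45},
    {"dp":[0.3,0,0],"angular":[0,0,0],"gripper":45},
    {"dp":[0.15,0,0],"angular":[0,0,0],"gripper":45},
    {"dp":[0,0,0],"angular":[0,0,0],"gripper":45},
    {"dp":[0,0,0],"angular":[0,0,0],"gripper":45}
  ]
}}

```text
clock: 28.7
position: [0.4838, -0.3246, 0.057]
ee_rot: [0.709, 0.001, 0.706, -0.005]
contact_force: [0.8, -0.4, -1.6]
width: 0.06
```

```bash
python3 st.py .484 -.319 .03 .484 -.319 .02
```

```text
t 28.7 p [ 0.4838 -0.3246  0.057 ] w 60.0 F [ 0.8 -0.4 -1.6] q [-0.71  0.43  1.74 -0.    0.96 -0.7 ]
turn/90 [-0.005  0.003  0.003]
to [ 0.484 -0.319  0.03 ] dp/0.12 [0.225 0.048 0.   ]
to [ 0.484 -0.319  0.02 ] dp/0.12 [ 0.083  0.    -0.   ]
```

Call:
{"method": "arm_command", "body": {
  "series": [
    {"dp":[0,0.05,0],"angular":[-0.005,0.003,0.003],"gripper":45},
    {"dp":[0.12,0,0],"angular":[0,0,0],"gripper":45},
    {"dp":[0.1,0,0],"angular":[0,0,0],"gripper":45},
    {"dp":[0.05,0,0],"angular":[0,0,0],"gripper":45},
    {"dp":[0.01,0,0],"angular":[0,0,0],"gripper":45},
    {"dp":[0,0,0],"angular":[0,0,0],"gripper":45},
    {"dp":[0,0,0],"angular":[0,0,0],"gripper":45},
    {"dp":[0,0,0],"angular":[0,0,0],"gripper":45}
  ]
}}

```text
clock: 29.7
position: [0.4853, -0.3189, 0.0233]
ee_rot: [0.708, -0.001, 0.706, -0.001]
contact_force: [-0.4, -0.4, -0.6]
width: 0.0602
```

```bash
python3 st.py .484 -.319 .019
```

```text
t 29.7 p [ 0.4853 -0.3189  0.0233] w 60.2 F [-0.4 -0.4 -0.6] q [-0.7   0.47  1.78 -0.    0.89 -0.7 ]
turn/90 [0.    0.002 0.002]
to [ 0.484 -0.319  0.019] dp/0.12 [ 0.036 -0.001 -0.011]
```

Call:
{"method": "arm_command", "body": {
  "series": [
    {"dp":[0.015,0,-0.01],"angular":[0,0.002,0.002],"gripper":45},
    {"dp":[0.015,0,0],"angular":[0,0,0],"gripper":45},
    {"dp":[0.01,0,0],"angular":[0,0,0],"gripper":45},
    {"dp":[0.01,0,0],"angular":[0,0,0],"gripper":45},
    {"dp":[0.01,0,0],"angular":[0,0,0],"gripper":45},
    {"dp":[0,0,0],"angular":[0,0,0],"gripper":45},
    {"dp":[0,0,0],"angular":[0,0,0],"gripper":45},
    {"dp":[0,0,0],"angular":[0,0,0],"gripper":45}
  ]
}}

```text
clock: 30.7
position: [0.4843, -0.3192, 0.0192]
ee_rot: [0.707, -0.0, 0.707, -0.0]
contact_force: [0.5, -1.1, -0.9]
width: 0.0599
```

```bash
python3 st.py .484 -.319 .13 .455 .091 .13
```

```text
t 30.7 p [ 0.4843 -0.3192  0.0192] w 59.9 F [ 0.5 -1.1 -0.9] q [-0.7   0.47  1.78 -0.    0.88 -0.7 ]
turn/90 [0.    0.001 0.001]
to [ 0.484 -0.319  0.13 ] dp/0.12 [-0.924  0.001 -0.002]
to [0.455 0.091 0.13 ] dp/0.12 [-3.000e-03  3.417e+00 -2.400e-01]
```

Call:
{"method": "arm_command", "body": {
  "series": [
    {"dp":[0.01,0,0],"angular":[0,0,0],"gripper":45},
    {"dp":[0.01,0,0],"angular":[0,0,0],"gripper":45},
    {"dp":[0.01,0,0],"angular":[0,0,0],"gripper":45},
    {"dp":[0,0,0],"angular":[0,0,0],"gripper":45},
    {"dp":[0,0,0],"angular":[0,0,0],"gripper":45},
    {"dp":[0,0,0],"angular":[0,0,0],"gripper":45},
    {"dp":[0,0,0],"angular":[0,0,0],"gripper":45},
    {"dp":[0,0,0],"angular":[0,0,0],"gripper":45}
  ]
}}

```text
clock: 31.7
position: [0.4844, -0.3194, 0.0191]
ee_rot: [0.708, -0.001, 0.707, -0.0]
contact_force: [-1.1, 0.6, 1.6]
width: 0.0603
```

```bash
python3 st.py .484 -.319 .13 .455 .091 .13
```

```text
t 31.7 p [ 0.4844 -0.3194  0.0191] w 60.3 F [-1.1  0.6  1.6] q [-0.7   0.47  1.78 -0.    0.88 -0.7 ]
turn/90 [0.    0.001 0.001]
to [ 0.484 -0.319  0.13 ] dp/0.12 [-0.924  0.002 -0.002]
to [0.455 0.091 0.13 ] dp/0.12 [-0.005  3.417 -0.24 ]
```

Seated. I'll release and go to the ring.

Call:
{"method": "arm_command", "body": {
  "series": [
    {"dp":[0,0,0],"angular":[0,0,0],"gripper":71},
    {"dp":[0,0,0],"angular":[0,0,0],"gripper":71},
    {"dp":[0,0,0],"angular":[0,0,0],"gripper":71},
    {"dp":[-0.25,0,0],"angular":[0,0,0],"gripper":71},
    {"dp":[-0.4,0,0],"angular":[0,0,0],"gripper":71},
    {"dp":[-0.3,0.3,0],"angular":[0,0,0],"gripper":85},
    {"dp":[0,0.45,-0.04],"angular":[0,0,0],"gripper":85},
    {"dp":[0,0.45,-0.04],"angular":[0,0,0],"gripper":85}
  ]
}}

```text
clock: 32.7
position: [0.4766, -0.1761, 0.1356]
ee_rot: [0.709, 0.001, 0.705, -0.003]
contact_force: [1.2, 0.8, -0.3]
width: 0.0849
```

Call:
{"method": "arm_command", "body": {
  "series": [
    {"dp":[0,0.45,-0.04],"angular":[0,0,0],"gripper":85},
    {"dp":[0,0.45,-0.04],"angular":[0,0,0],"gripper":85},
    {"dp":[0,0.45,-0.04],"angular":[0,0,0],"gripper":85},
    {"dp":[0,0.45,-0.04],"angular":[0,0,0],"gripper":85},
    {"dp":[0,0.35,0],"angular":[0,0,0],"gripper":85},
    {"dp":[0.1,0,0],"angular":[0,0,0],"gripper":85},
    {"dp":[0,0,0],"angular":[0,0,0],"gripper":85},
    {"dp":[0,0,0],"angular":[0,0,0],"gripper":85}
  ]
}}

```text
clock: 33.7
position: [0.4576, 0.0916, 0.1235]
ee_rot: [0.71, 0.0, 0.704, -0.002]
contact_force: [0.4, 0.1, -0.2]
width: 0.085
```

```bash
python3 st.py .455 .091 .08; python3 - <<'E'
from rig import *
import cv2,numpy as np
a=get_image('wrist')['image'];c=get_image('scene')['image'][170:310,150:330]
cv2.imwrite('pics/w7.png',np.hstack([cv2.resize(a,(0,0),fx=.6,fy=.6),cv2.resize(c,(309,240),interpolation=2)]))
E
```

```text
t 33.7 p [0.4576 0.0916 0.1235] w 85.0 F [ 0.4  0.1 -0.2] q [ 0.05  0.2   1.9  -0.    1.03  0.06]
turn/90 [-0.002  0.006  0.002]
to [0.455 0.091 0.08 ] dp/0.12 [ 0.362 -0.004 -0.025]
```

View pics/w7.png

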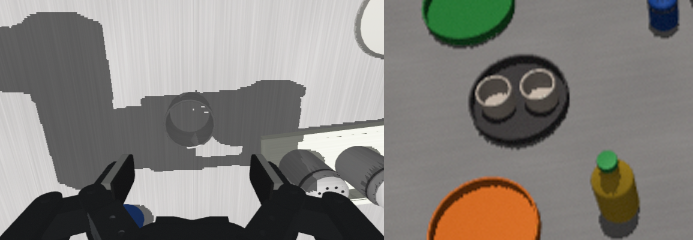

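Both ramekins stand in the tin. The ring at (190,120) is centred between the fingers.

Call:
{"method": "arm_command", "body": {
  "series": [
    {"dp":[0.2,0,-0.02],"angular":[0,0.006,0.002],"gripper":85},
    {"dp":[0.3,0,0],"angular":[0,0,0],"gripper":85},
    {"dp":[0.25,0,0],"angular":[0,0,0],"gripper":85},
    {"dp":[0.1,0,0],"angular":[0,0,0],"gripper":85},
    {"dp":[0,0,0],"angular":[0,0,0],"gripper":45},
    {"dp":[0,0,0],"angular":[0,0,0],"gripper":45},
    {"dp":[0,0,0],"angular":[0,0,0],"gripper":45},
    {"dp":[0,0,0],"angular":[0,0,0],"gripper":45}
  ]
}}

```text
clock: 34.8
position: [0.4616, 0.0871, 0.0237]
ee_rot: [0.711, 0.004, 0.703, -0.004]
contact_force: [-0.1, -0.1, -0.0]
width: 0.0578
```

```bash
python3 st.py .455 .091 .13 .522 .3705 .13
```

```text
t 34.8 p [0.4616 0.0871 0.0237] w 57.8 F [-0.1 -0.1 -0. ] q [0.04 0.34 2.03 0.   0.76 0.05]
turn/90 [-0.007  0.007 -0.   ]
to [0.455 0.091 0.13 ] dp/0.12 [-0.887  0.033 -0.045]
to [0.522  0.3705 0.13  ] dp/0.12 [0.008 2.336 0.531]
```

The ring is gripped too high and off centre: TCP z is 24 mm and the width 57.8 instead of 60. I'll reopen, lower, recentre and regrip.

Call:
{"method": "arm_command", "body": {
  "series": [
    {"dp":[0,0,0],"angular":[0,0,0],"gripper":85},
    {"dp":[0,0,0],"angular":[0,0,0],"gripper":85},
    {"dp":[0,0,0],"angular":[0,0,0],"gripper":85},
    {"dp":[0,0,0],"angular":[0,0,0],"gripper":85},
    {"dp":[0.04,0.03,-0.05],"angular":[-0.007,0.007,0],"gripper":85},
    {"dp":[0.03,0,0],"angular":[0,0,0],"gripper":85},
    {"dp":[0,0,0],"angular":[0,0,0],"gripper":85},
    {"dp":[0,0,0],"angular":[0,0,0],"gripper":85}
  ]
}}

```text
clock: 35.8
position: [0.4554, 0.0913, 0.015]
ee_rot: [0.707, 0.0, 0.707, 0.0]
contact_force: [-0.1, 0.6, 0.1]
width: 0.0851
```

```bash
python3 st.py .455 .091 .014; python3 - <<'E'
from rig import *
import cv2,numpy as np
a=get_image('wrist')['image']
cv2.imwrite('pics/w8.png',cv2.resize(a,(0,0),fx=.8,fy=.8))
E
```

```text
t 35.8 p [0.4554 0.0913 0.015 ] w 85.1 F [-0.1  0.6  0.1] q [0.05 0.35 2.04 0.   0.75 0.05]
turn/90 [ 0.  0. -0.]
to [0.455 0.091 0.014] dp/0.12 [ 0.008 -0.003 -0.003]
```

View pics/w8.png

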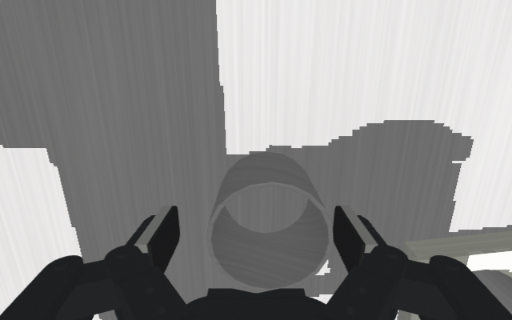

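The ring is upright at (268,235), about 5 mm to the right of the finger midline. I'll regrip.

Call:
{"method": "arm_command", "body": {
  "series": [
    {"dp":[0,0,0.04],"angular":[0,0,0],"gripper":85},
    {"dp":[0,0,0],"angular":[0,0,0],"gripper":85},
    {"dp":[0,0,0],"angular":[0,0,0],"gripper":50},
    {"dp":[0,0,0],"angular":[0,0,0],"gripper":50},
    {"dp":[0,0,0],"angular":[0,0,0],"gripper":50},
    {"dp":[0,0,0],"angular":[0,0,0],"gripper":50},
    {"dp":[0,0,0],"angular":[0,0,0],"gripper":50},
    {"dp":[0,0,0],"angular":[0,0,0],"gripper":50}
  ]
}}

```text
clock: 36.85
position: [0.4611, 0.0912, 0.0155]
ee_rot: [0.708, 0.0, 0.707, 0.0]
contact_force: [0.3, -0.5, 0.8]
width: 0.058
```

```bash
python3 st.py .46 .091 .13 .522 .3705 .13
```

```text
t 36.85 p [0.4611 0.0912 0.0155] w 58.0 F [ 0.3 -0.5  0.8] q [0.05 0.35 2.03 0.   0.76 0.05]
turn/90 [ 0.     0.001 -0.   ]
to [0.46  0.091 0.13 ] dp/0.12 [-0.954 -0.001 -0.008]
to [0.522  0.3705 0.13  ] dp/0.12 [0.003 2.329 0.517]
```

The width is 58 mm again at good height and centring, so that is just how the ring measures. I'll lift and carry it.

Call:
{"method": "arm_command", "body": {
  "series": [
    {"dp":[-0.35,0,0],"angular":[0,0,0],"gripper":50},
    {"dp":[-0.45,0,0],"angular":[0,0,0],"gripper":50},
    {"dp":[-0.1,0.35,0.08],"angular":[0,0,0],"gripper":50},
    {"dp":[0,0.4,0.09],"angular":[0,0,0],"gripper":50},
    {"dp":[0,0.4,0.09],"angular":[0,0,0],"gripper":50},
    {"dp":[0,0.4,0.09],"angular":[0,0,0],"gripper":50},
    {"dp":[0,0.4,0.09],"angular":[0,0,0],"gripper":50},
    {"dp":[0,0.35,0.05],"angular":[0,0,0],"gripper":50}
  ]
}}

```text
clock: 37.85
position: [0.5212, 0.3721, 0.1261]
ee_rot: [0.707, 0.002, 0.707, -0.002]
contact_force: [0.8, -0.2, 0.7]
width: 0.0576
```

```bash
python3 st.py .522 .3705 .035
```

```text
t 37.85 p [0.5212 0.3721 0.1261] w 57.6 F [ 0.8 -0.2  0.7] q [ 0.51  0.44  1.52 -0.    1.18  0.52]
turn/90 [-0.004  0.     0.   ]
to [0.522  0.3705 0.035 ] dp/0.12 [ 0.759 -0.013  0.007]
```

Call:
{"method": "arm_command", "body": {
  "series": [
    {"dp":[0.2,-0.01,0],"angular":[-0.004,0,0],"gripper":50},
    {"dp":[0.3,0,0],"angular":[0,0,0],"gripper":50},
    {"dp":[0.15,0,0],"angular":[0,0,0],"gripper":50},
    {"dp":[0.07,0,0],"angular":[0,0,0],"gripper":50},
    {"dp":[0,0,0],"angular":[0,0,0],"gripper":50},
    {"dp":[0,0,0],"angular":[0,0,0],"gripper":50},
    {"dp":[0,0,0],"angular":[0,0,0],"gripper":50},
    {"dp":[0,0,0],"angular":[0,0,0],"gripper":50}
  ]
}}

```text
clock: 38.85
position: [0.5224, 0.3761, 0.0381]
ee_rot: [0.708, -0.001, 0.706, 0.003]
contact_force: [0.6, -0.1, -1.1]
width: 0.058
```

```bash
python3 st.py .522 .3705 .02; python3 - <<'E'
from rig import *
import cv2,numpy as np
a=get_image('wrist')['image'];c=get_image('scene')['image'][130:270,380:560]
cv2.imwrite('pics/w9.png',np.hstack([cv2.resize(a,(0,0),fx=.6,fy=.6),cv2.resize(c,(309,240),interpolation=2)]))
E
```

```text
t 38.85 p [0.5224 0.3761 0.0381] w 58.0 F [ 0.6 -0.1 -1.1] q [0.52 0.53 1.61 0.   1.   0.51]
turn/90 [ 0.004  0.002 -0.002]
to [0.522  0.3705 0.02  ] dp/0.12 [ 0.151 -0.047 -0.004]
```

View pics/w9.png

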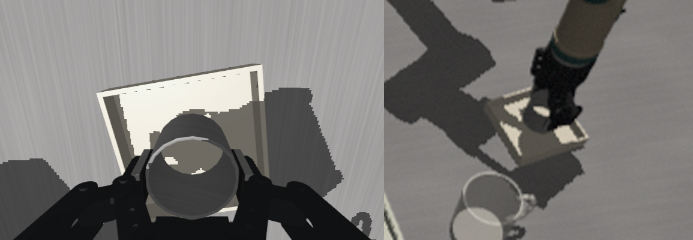

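The ring hangs upright over the middle of the tub. I'll lower it.

Call:
{"method": "arm_command", "body": {
  "series": [
    {"dp":[0,-0.04,0],"angular":[0.004,0,-0.002],"gripper":50},
    {"dp":[0.06,0,0],"angular":[0,0,0],"gripper":50},
    {"dp":[0.05,0,0],"angular":[0,0,0],"gripper":50},
    {"dp":[0.02,0,0],"angular":[0,0,0],"gripper":50},
    {"dp":[0,0,0],"angular":[0,0,0],"gripper":50},
    {"dp":[0,0,0],"angular":[0,0,0],"gripper":50},
    {"dp":[0,0,0],"angular":[0,0,0],"gripper":50},
    {"dp":[0,0,0],"angular":[0,0,0],"gripper":50}
  ]
}}

```text
clock: 39.95
position: [0.5223, 0.3708, 0.0211]
ee_rot: [0.708, -0.0, 0.706, -0.001]
contact_force: [0.4, 0.3, -0.3]
width: 0.058
```

```bash
python3 st.py .522 .3705 .019
```

```text
t 39.95 p [0.5223 0.3708 0.0211] w 58.0 F [ 0.4  0.3 -0.3] q [ 0.51  0.54  1.64 -0.    0.96  0.51]
turn/90 [-0.     0.002  0.001]
to [0.522  0.3705 0.019 ] dp/0.12 [ 0.018 -0.003 -0.002]
```

Call:
{"method": "arm_command", "body": {
  "series": [
    {"dp":[0.01,0,0],"angular":[0,0,0],"gripper":50},
    {"dp":[0.01,0,0],"angular":[0,0,0],"gripper":50},
    {"dp":[0.01,0,0],"angular":[0,0,0],"gripper":50},
    {"dp":[0.01,0,0],"angular":[0,0,0],"gripper":50},
    {"dp":[0,0,0],"angular":[0,0,0],"gripper":50},
    {"dp":[0,0,0],"angular":[0,0,0],"gripper":50},
    {"dp":[0,0,0],"angular":[0,0,0],"gripper":50},
    {"dp":[0,0,0],"angular":[0,0,0],"gripper":50}
  ]
}}

```text
clock: 40.95
position: [0.5226, 0.371, 0.0196]
ee_rot: [0.709, 0.0, 0.706, -0.0]
contact_force: [0.4, 0.9, 1.1]
width: 0.0579
```

Call:
{"method": "arm_command", "body": {
  "series": [
    {"dp":[0.01,0,0],"angular":[0,0,0],"gripper":50},
    {"dp":[0.01,0,0],"angular":[0,0,0],"gripper":50},
    {"dp":[0,0,0],"angular":[0,0,0],"gripper":50},
    {"dp":[0,0,0],"angular":[0,0,0],"gripper":50},
    {"dp":[0,0,0],"angular":[0,0,0],"gripper":50},
    {"dp":[0,0,0],"angular":[0,0,0],"gripper":50},
    {"dp":[0,0,0],"angular":[0,0,0],"gripper":50},
    {"dp":[0,0,0],"angular":[0,0,0],"gripper":50}
  ]
}}

```text
clock: 41.95
position: [0.5227, 0.3711, 0.0196]
ee_rot: [0.709, 0.0, 0.705, -0.0]
contact_force: [0.1, -0.4, 1.9]
width: 0.0581
```

Call:
{"method": "arm_command", "body": {
  "series": [
    {"dp":[0,0,0],"angular":[0,0,0],"gripper":71},
    {"dp":[0,0,0],"angular":[0,0,0],"gripper":71},
    {"dp":[0,0,0],"angular":[0,0,0],"gripper":71},
    {"dp":[-0.25,0,0],"angular":[0,0,0],"gripper":71},
    {"dp":[-0.4,0,0],"angular":[0,0,0],"gripper":71},
    {"dp":[-0.4,0,0],"angular":[0,0,0],"gripper":71},
    {"dp":[-0.3,0,-0.4],"angular":[0,0,0],"gripper":71},
    {"dp":[0,0.1,-0.4],"angular":[0,0,0],"gripper":71}
  ]
}}

```text
clock: 42.95
position: [0.4275, 0.3831, 0.184]
ee_rot: [0.708, 0.002, 0.706, -0.002]
contact_force: [-0.0, 0.7, 0.0]
width: 0.0712
```

Call:
{"method": "arm_command", "body": {
  "series": [
    {"dp":[0,0.2,-0.4],"angular":[0,0,0],"gripper":71},
    {"dp":[0,0.2,-0.4],"angular":[0,0,0],"gripper":71},
    {"dp":[0,0,0],"angular":[0,0,0],"gripper":71},
    {"dp":[0,0,0],"angular":[0,0,0],"gripper":71},
    {"dp":[0,0,0],"angular":[0,0,0],"gripper":71},
    {"dp":[0,0,0],"angular":[0,0,0],"gripper":71},
    {"dp":[0,0,0],"angular":[0,0,0],"gripper":71},
    {"dp":[0,0,0],"angular":[0,0,0],"gripper":71}
  ]
}}

```text
clock: 43.95
position: [0.3296, 0.4317, 0.1847]
ee_rot: [0.709, 0.003, 0.705, -0.002]
contact_force: [-0.3, 0.1, 0.9]
width: 0.0706
```

```bash
python3 st.py; python3 - <<'E'
from h import *
from rig import get_image
for n in('top','scene'):
    d=get_image(n);P=world(d);P[d['depth']<.1]=0
    if n=='scene': cv2.imwrite('pics/end.png',cv2.resize(d['image'][130:350,130:530],(800,440),interpolation=2))
    m=(P[...,2]>.034)&(P[...,2]<.1)&(P[...,1]>-.46)&(P[...,1]<.46)&(P[...,0]>.3)&(P[...,0]<.76)
    q=P[m];g=np.zeros((500,1000),np.uint8)
    ij=np.stack([(q[:,0]-.28)*1000,(q[:,1]+.48)*1000],-1).astype(int);g[ij[:,0],ij[:,1]]=255
    g=cv2.dilate(g,np.ones((7,7)));N,L=cv2.connectedComponents(g);lab=L[ij[:,0],ij[:,1]]
    for i in range(1,N):
        t=q[lab==i]
        if len(t)<25: continue
        c,R=cv2.minEnclosingCircle(t[:,:2].astype(np.float32))
        print(n,'top',np.percentile(t[:,2],95).round(4),'circ',np.round(c,4),round(R*2,4),len(t))
E
```

```text
t 43.95 p [0.3296 0.4317 0.1847] w 70.6 F [-0.3  0.1  0.9] q [ 0.79  0.26  1.65 -0.    1.23  0.8 ]
turn/90 [-0.005  0.004 -0.001]
top top 0.0762 circ [ 0.3519 -0.0855] 0.0569 390
top top 0.0513 circ [ 0.4835 -0.3934] 0.0616 179
top top 0.0507 circ [ 0.4838 -0.3193] 0.0607 165
top top 0.0551 circ [0.5231 0.3703] 0.0612 191
top top 0.0801 circ [0.6137 0.0097] 0.0571 384
top top 0.0958 circ [0.6963 0.2053] 0.0893 311
top top 0.0974 circ [ 0.7003 -0.207 ] 0.064 218
top top 0.0796 circ [0.6967 0.015 ] 0.0576 388
top top 0.0965 circ [0.7066 0.2118] 0.0807 344
top top 0.0986 circ [0.6968 0.2741] 0.029 58
scene top 0.0771 circ [ 0.3541 -0.0854] 0.057 298
scene top 0.0525 circ [ 0.4846 -0.3947] 0.0642 193
scene top 0.0523 circ [ 0.485 -0.32 ] 0.0627 183
scene top 0.0557 circ [0.5223 0.372 ] 0.0633 210
scene top 0.0812 circ [0.6159 0.0109] 0.0572 392
scene top 0.0977 circ [0.6952 0.2137] 0.0805 382
scene top 0.0811 circ [0.6982 0.0155] 0.0572 421
scene top 0.0968 circ [0.7047 0.2062] 0.0894 387
scene top 0.0975 circ [0.7019 0.2774] 0.0237 58
scene top 0.0974 circ [ 0.7077 -0.2061] 0.0627 235
```

View pics/end.png

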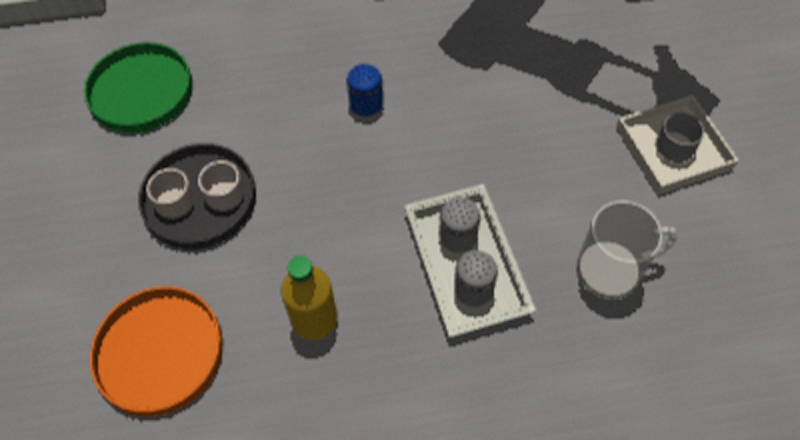

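All five pieces stand upright in their trays, each about 4 mm higher than it stood on the counter, which matches the tray floor. The jug, juice bottle and decoys look untouched, and the gripper is well clear. Handing in.

```bash
python3 -c "from rig import *;print(sign_off())"
```

```text
the job is handed in; nothing more can be done
None
```

I sorted all five pieces in the order you asked and handed the job in at about 44 s. Both shakers are in the oblong tray, both ramekins in the round dark tin, and the pastry ring in the square tub. Each was lowered until I felt light contact (a 1–3 N change in the force reading), then released.

**Last checks:** top and scene depth show every piece upright with its top at tray-floor height: shakers about 80 mm, ramekins about 51 mm, ring about 55 mm. All are inside their trays. The jug, the juice bottle and the blue, green and orange look-alikes look unmoved, and the gripper was well clear.

**What disagreed:**
- **Ring grasp:** my first grip was too high and off centre, so I reopened and gripped it again lower. That shifted the ring about 5 mm on the counter.
- **Ring width:** the gripper read 58 mm on the ring both times, not 60 mm.
- **Far shaker:** it ended up about 4 mm to one side of where I aimed, still well inside the tray.

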